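Free the sample carousel and hold the squat jar at the pointer

TASK

The sample carousel on the cellar bench is parked: pick up the mallet by its handle and knock the locking peg beside the turntable all the way down with it (not with the hand), then set the mallet gently back on the bench, clear of the carousel. Then take the knob of the turntable and turn it until the squat jar squarely faces the pointer, and finish still holding it there, because a spring turns it back if it is let go. Leave the other things on the bench where they are.

Things in the scene. Friction and masses are not known exactly. Their poses are not given: they have to be found in the camera images.
- base: fixed round foot of the sample carousel on the bench, 192 mm across, 20 mm high, with a small bracket sticking out on one side for the locking peg. Origin on the carousel's upright axis at bench height. Own -y axis points from the axis towards the peg, which stands 135 mm from the axis.
- turntable: aluminium disc 200 mm across, top face 42 mm above the bench, with five slim bottles (34 mm across) and one squat jar fixed on it, all ending below 117 mm, and a central post with a knob. Origin on its upright axis at bench height, z up. Parked by the peg (play 0.03 rad); once freed it turns 1.9 rad either way, but a spring (0.1 N m per rad) turns it back when let go.
- knob (a point): centre of the black square knob on top of the turntable's post: 36 x 36 mm in plan and 45 mm high (150 to 195 mm above the bench), with sides along this point's x and y axes; it turns with the turntable
- jar (a point): point 100 mm above the bench on the upright centre line of the one squat jar on the turntable, 46 mm across, with a flat steel lid and a steel ball on top (the other five are slim bottles with narrow necks); it turns with the turntable, 72 mm from its axis
- gauge: fixed steel index pointer: a strip standing upright beside the turntable, 66 mm high, bent over at the top to a pointed tip that points at the turntable's axis. Origin on the turntable's axis at bench height; the strip, 30 mm wide, stands 163 mm out along its own +x axis, its tip 129 mm out.
- jar_place (a point): point in front of the pointer's tip, 72 mm from the turntable's axis and 100 mm above the bench, fixed: jar comes here when the jar faces the pointer squarely. From the parked place that is a turn of 0.7 to 1.4 rad counter-clockwise seen from above.
- peg: sprung steel locking pin, upright beside the turntable, with a round flat head 28 mm across, 8 mm thick. Origin: centre of the head's upper face, 70 mm above the bench when locked, 54 mm fully down (16 mm travel). Takes 5 N to start, about 7 N at the bottom; it stays where it is driven. It must go at least 12 mm down to free the turntable.
- mallet: loose rubber mallet, about 350 g, standing on one face: head an upright black cylinder 48 mm across, 75 mm high; origin at the centre of the lower face, z up. A wooden handle 22 mm wide and 25 mm high sticks out level along its own -x axis, to 175 mm from the head's centre line, its centre line 37.5 mm above the lower face. The weight is in the head, so it stands by itself.
- mallet_grip (a point): point on the centre line of the mallet's handle, 62 mm from the head's centre line, a good place to grip; x axis along the handle towards the head
- keg_cap: loose black plastic keg cap, 60 mm across, 22 mm high, origin under its centre; a bystander
- can: loose plain metal drinks can, 66 mm across, 115 mm tall, origin under its centre; a bystander
- ale: loose brown bottle, 62 mm across, 200 mm tall, origin under its centre; a bystander
- scoop_cup: loose dark metal cup, 90 mm across, 90 mm tall, origin under its centre; a bystander
- spanner: loose steel spanner lying flat, 180 mm long; a bystander
- seal_ring: loose black rubber ring, 64 mm across, 12 mm high; a bystander
- tonic: loose clear bottle, 54 mm across, 140 mm tall, origin under its centre; a bystander
There are look-alikes about, which are no part of the job. Leave any green look-alike of the mallet alone. Leave any green look-alike of the gauge alone.

How it is judged:
By the outcome, as a careful person would: the job done as asked, in the order asked, and still so for the second after the job is handed in, while the arm keeps its last pose, push and grip.
It also fails if it takes over 54 s, if anything falls off the work surface, if the arm or the gripper's body presses on something with over 40 N, if the wrist force passes 120 N, or if a joint passes its speed limit or range.

ROBOT

A 6-joint arm with a two-finger parallel gripper is mounted at the origin on the work surface. World frame = base frame: x ahead of the robot, y to its left, z up, the work surface at z = 0. Lengths are in mm, angles in rad, forces in N, time in s.
With the tool pointing down it reaches from about 400 to 925 mm from the base axis. Payload 12.5 kg.
Tool frame: the origin (TCP) lies midway between the tips of the shut fingers; the grasp point (between the pads) lies 19 mm behind it; z points along the fingers, y is the line along which they close (so a half turn about z gives the same grasp; the last joint's range is limited). The gripper opens to 95 mm and grips with 3 to 60 N. Pads are 20 mm wide; open, the fingers measure 119 mm over their backs; the gripper's body (75 mm by 180 mm) begins 59 mm behind the grasp point.
Start: joints at [1.176, 0.491, 1.559, -0, 1.092, -0.106], TCP at [177.984, 599.14, 214.661] pointing down, gripper open.
Joint ranges: [-3.1, 3.1], [-0.84, 2.19], [0.05, 2.79], [-1.13, 4.28], [0.06, 2.93], [-2.69, 2.69]. Speed limits (rad/s): [2.22, 2.22, 2.79, 3.14, 3.14, 3.14].

INTERFACE

Orientations are given as a unit quaternion [w, x, y, z].
In Python, from station import manip, cams gives the robot as it stands. The module is installed in compiled form; this text tells all that it offers.
- The arm moves only by the tool step_arm, never from a script. Its argument "increments" is one flat list of numbers, 6 for each row, row after row: the shift along the tool's x, y, z each as a share of 1 m, from -1 to 1, then the turn, a rotation vector about the tool's x, y, z each as a share of pi rad, from -1 to 1. In form: [x, y, z, ax, ay, az, x, y, z, ax, ay, az, ...]. A call has exactly 5 rows; each row is the pose to reach, as a shift and turn from the pose commanded when the call began, along the tool's axes at that moment, turning the shorter way round; what a row does not reach only later rows make up. A row lasts 1/10 s, in which the tool goes at most 50 mm and 8.59 degrees, less where a joint would pass 70% of its speed; a pose out of reach is approached as far as the arm can. A call with a number of a shift or a turn outside -1 to 1 is refused whole. A call with a gripper value outside its range is refused whole. "jaw" is the closure, from -1 (fully open) to 1 (shut), set as the call begins (left out, the last holds). The fingers move at their own pace and stop on an object; "force" is the grip in N (left out, the last holds). Time passes only in rows, so rows that repeat a pose let the fingers close, or fill a call up. It gives the time, the measured TCP pose, the force, the opening and the grip force at its end, in the units of the state.
- manip.get_state(): the state, without advancing time (a new reading comes with each control period).
- cams.snapshot(name): name is "scene" or "top" or "wrist"; returns a dict with "img" (480x640x3 uint8, red, green, blue), "K" (3x3 intrinsics, pixels), "dist_coeffs" ([k1, k2, p1, p2, k3] as OpenCV has them; the pictures are not rectified), "cam_to_world" (4x4, takes a point from camera to world coordinates); the wrist camera has in their place "hand_eye" (4x4, takes a point from camera to tool coordinates, whose origin is the TCP and whose axes are the flange's). Camera axes: x right, y down, z forward; pixel columns grow to the right and rows downward; lengths in mm; the calibration is good to about 2 mm. A picture is of the moment at which its call begins: read the wrist's pose just before it. There is no depth.
- manip.finish_job(): hands the job in; it is judged then, once.
Trained networks look in a picture, given as the dict that the camera call returned (one of the last four; its "shot" number tells which), for a name from the list of things; names that differ only in an ending like _2 or _b are one class to them, and where a whole thing is asked for, a point or a joint stands for the part that bears it (a point fixed in the world has none). Each returns a list of dicts, best first, with "conf" (0 to 1); they miss things now and then, are a little off and sometimes report something else, mostly with a low value. They report only what shows in the picture. A call takes as long as a camera call. They do not tell look-alikes from the thing itself.
- cams.recognise(picture, thing): "rect" ([left, top, right, bottom] in pixels, round what is visible of it).
- cams.masks_of(picture, thing): "region" (480x640 bool, what is visible of it) and "rect" ([left, top, right, bottom] in pixels, round what is visible of it).
The state is a dict: "time_s": time; "joints": joint angles; "joint_vel": joint speeds; "tau": joint torques, N m; "position": TCP position; "ee_rot": TCP orientation; "contact_force": force on the tool from outside, world axes, zero at the start; "wrist_torque": the same for the moment, N m; "opening": finger opening in mm; "finger_force": force on a finger pad.
Only numpy, scipy, OpenCV 4.12 (cv2) and the standard library are available. Lean on these libraries where they do the work, as an engineer would, in place of code of your own. Each camera call takes 0.05 s, during which the arm holds its last target. There are 200 camera calls.

## Working session

There is one attempt and no reset: what is moved stays moved. The work goes in short steps, Python scripts to look and compute and a tool call to move; the robot and the scene stay as the last step left them, time stands still between calls to the robot, and variables do not carry over. Pictures are saved under pics/ and viewed, at most 10 in all, crops included, and the job is handed in when it is done.

Besides the shell and the picture viewer there is one more tool, called as name(argument=value, ...) on one line, values as JSON. step_arm: Moves the arm, as the interface text tells. Shift numbers are shares of 1 m and turn numbers shares of pi rad, none past 1 either way. Its arguments: {"type":"object","properties":{"increments":{"type":"array"},"jaw":{"type":"number"},"force":{"type":"number"}},"required":["increments"]}

```bash
mkdir -p pics
cat > h.py <<'E'
import numpy as np, cv2, pickle
from scipy.spatial.transform import Rotation as R
from station import manip, cams
def T_tool(s):
    q=s["ee_rot"]; T=np.eye(4); T[:3,:3]=R.from_quat([q[1],q[2],q[3],q[0]]).as_matrix(); T[:3,3]=s["position"]; return T
def snap(n):
    s=manip.get_state(); p=cams.snapshot(n)
    p["M"]=np.array(p["cam_to_world"]) if n!="wrist" else T_tool(s)@np.array(p["hand_eye"])
    return p
def save(p,f): cv2.imwrite("pics/"+f,p["img"][:,:,::-1])
def at_z(p,uv,z):
    x=cv2.undistortPoints(np.array([[uv]],float),np.array(p["K"]),np.array(p["dist_coeffs"]))[0,0]
    d=p["M"][:3,:3]@[x[0],x[1],1]; o=p["M"][:3,3]; return (o+d*(z-o[2])/d[2])
def proj(p,X):
    W=np.linalg.inv(p["M"]); rv=cv2.Rodrigues(W[:3,:3])[0]
    return cv2.projectPoints(np.array(X,float).reshape(-1,1,3),rv,W[:3,3],np.array(p["K"]),np.array(p["dist_coeffs"]))[0][:,0]
E
python3 - <<'E'
from h import *
s=manip.get_state(); print(s["ee_rot"],s["opening"],s["contact_force"])
for n in ["top","scene"]:
    p=snap(n); save(p,n+"0.png"); print(n,p["M"].round(3).tolist(),np.array(p["K"]).round(1).tolist())
    for t in ["base","turntable","knob","jar","gauge","peg","mallet","keg_cap","can","ale","scoop_cup","spanner","seal_ring","tonic"]:
        print(t,[(np.round(r["rect"]).astype(int).tolist(),round(r["conf"],2)) for r in cams.recognise(p,t)][:4])
    pickle.dump({k:p[k] for k in p},open(n+"0.pkl","wb"))
E
```

```text
[-1.24930764e-04  1.43900444e-01  9.89592013e-01 -5.42226621e-04] 94.97480822500984 [-0.05355198  0.15002934  0.3585033 ]
top [[0.023, -0.993, 0.112, 370.942], [-1.0, -0.023, -0.001, 10.13], [0.003, -0.112, -0.994, 1375.214], [0.0, 0.0, 0.0, 1.0]] [[611.4, 0.0, 314.2], [0.0, 611.4, 237.2], [0.0, 0.0, 1.0]]
base []
turntable [([247, 173, 342, 261], 0.73)]
knob [([245, 170, 344, 259], 0.62)]
jar [([246, 168, 346, 263], 0.86), ([124, 197, 160, 230], 0.61)]
gauge [([284, 141, 298, 172], 0.86), ([295, 297, 310, 334], 0.56)]
peg [([341, 214, 359, 228], 0.45)]
mallet [([424, 300, 509, 363], 0.86), ([400, 214, 484, 266], 0.63), ([284, 138, 301, 173], 0.29)]
keg_cap [([374, 306, 400, 334], 0.97), ([283, 141, 302, 171], 0.22)]
can [([352, 97, 386, 143], 0.67)]
ale [([132, 129, 179, 174], 0.67)]
scoop_cup [([112, 248, 160, 286], 0.88)]
spanner [([248, 174, 342, 263], 0.62)]
seal_ring [([160, 295, 190, 327], 0.96), ([246, 172, 345, 261], 0.22)]
tonic [([127, 198, 159, 230], 0.93)]
scene [[-0.273, 0.799, -0.536, 1122.968], [0.962, 0.223, -0.158, 166.552], [-0.006, -0.558, -0.83, 1092.763], [0.0, 
[... 320 characters left out ...]
[([346, 219, 354, 245], 0.63), ([322, 326, 341, 353], 0.54), ([279, 204, 304, 223], 0.32), ([298, 248, 381, 323], 0.19)]
peg [([288, 263, 302, 278], 0.45), ([435, 241, 455, 261], 0.32)]
mallet [([207, 220, 261, 275], 0.97), ([214, 165, 260, 210], 0.75)]
keg_cap [([280, 203, 303, 220], 0.62)]
can [([236, 323, 267, 364], 0.64)]
ale [([433, 331, 472, 379], 0.62), ([451, 292, 481, 329], 0.21)]
scoop_cup [([452, 254, 491, 295], 0.79)]
spanner [([196, 286, 219, 348], 0.93), ([452, 255, 490, 296], 0.34), ([323, 327, 340, 356], 0.31)]
seal_ring [([435, 242, 457, 262], 0.85), ([321, 324, 336, 354], 0.46)]
tonic [([452, 292, 481, 330], 0.89), ([296, 248, 380, 323], 0.32), ([434, 329, 473, 379], 0.27)]
```

View pics/top0.png

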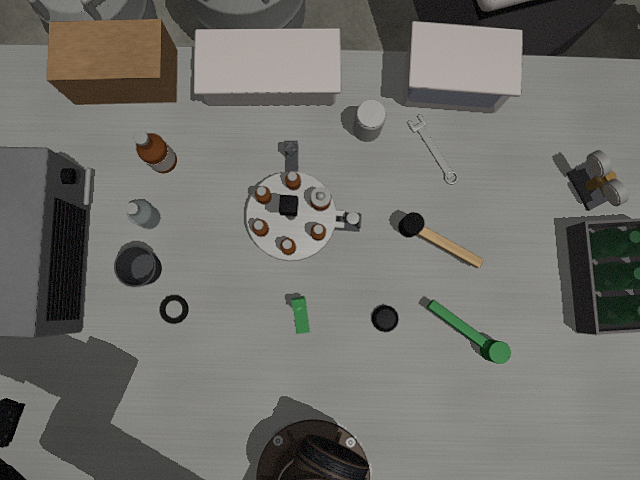

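View pics/scene0.png

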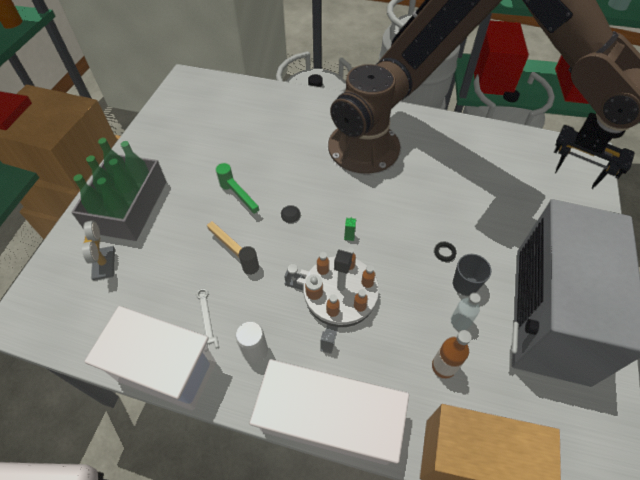

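The top view shows two possible mallets: black head with wooden handle at (411,224)→(480,262), and green at (495,350). It also shows two gauges, grey at (291,155) and green at (300,314). I choose the black/wood mallet and the grey gauge. The peg is at (352,219), the jar with its ball at (320,198) and the knob at (288,205).

Next I'll make the confirming crop and work out positions.

Run:
```python
from h import *
p=pickle.load(open("top0.pkl","rb")); 
c=p["img"][125:280,225:495]; cv2.imwrite("pics/crop0.png",cv2.resize(c,None,fx=2.9,fy=2.9,interpolation=cv2.INTER_CUBIC)[:,:,::-1])
f=lambda u,v,z:at_z(p,(u,v),z)[:2].round(1)
print("disc",f(291,216,42),"knob",f(288.5,205,195),"peg",f(352,219,70),"jar",f(320,195,110),"gauge",f(291,142,30),"tip",f(291,170,66))
print("mallet head",f(411,223,75),"handle end",f(480,263,50))
```

```text
disc [567.3  61.3] knob [566.4  60.9] peg [559.7 -71.5] jar [603.3  -1. ] gauge [737.8  66.3] tip [665.3  63.1]
mallet head [ 553.3 -198.2] handle end [ 472.3 -353.7]
```

View pics/crop0.png

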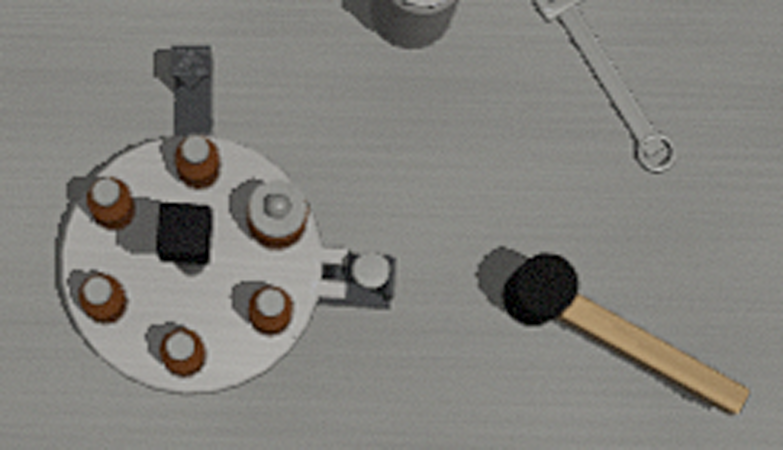

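The crop confirms my choices: a black head at crop (541,289) with a wooden handle to (740,400), the peg head at (370,270), the jar with its steel ball at (277,205), and the grey pointer at (192,90). Next is a wrist-camera look from above.

```bash
cat >> h.py <<'E'
def inc(pos,yaw,s=None):
    "increments to a tool-down pose; yaw = world angle (deg) of tool x"
    s=s or manip.get_state(); T=T_tool(s); a=np.radians(yaw)
    G=np.array([[np.cos(a),np.sin(a),0],[np.sin(a),-np.cos(a),0],[0,0,-1.]])
    d=T[:3,:3].T@(np.array(pos)-T[:3,3])/1000; r=R.from_matrix(T[:3,:3].T@G).as_rotvec()/np.pi
    print("inc",d.round(4).tolist(),r.round(4).tolist(),"mm",round(np.linalg.norm(d)*1000),"deg",round(np.linalg.norm(r)*180,1))
def st():
    s=manip.get_state(); print("t",round(s["time_s"],2),"pos",np.round(s["position"],1),"yawx",np.degrees(np.arctan2(T_tool(s)[1,0],T_tool(s)[0,0])).round(2),"F",np.round(s["contact_force"],1),"open",round(s["opening"],1),"ff",np.round(s["finger_force"],1),"j",np.round(s["joints"],2))
E
python3 - <<'E'
from h import *
p=snap("wrist"); print(np.array(p["hand_eye"]).round(3).tolist(),np.array(p["K"]).round(0).tolist())
st(); inc([480,100,450],100); inc([480,-130,450],70)
E
```

```text
[[0.001, -0.968, -0.253, 70.507], [1.0, 0.001, 0.001, -0.303], [-0.001, -0.253, 0.968, -169.473], [0.0, 0.0, 0.0, 1.0]] [[383.0, 0.0, 321.0], [0.0, 383.0, 239.0], [0.0, 0.0, 1.0]]
t 1.55 pos [178.  599.2 214.7] yawx 163.45 F [-0.5 -0.7  0.8] open 95.4 ff 0.0 j [ 1.18  0.49  1.56  0.    1.09 -0.11]
inc [-0.4317, -0.3924, -0.2354] [0.0, -0.0, 0.3525] mm 629 deg 63.5
inc [-0.4972, -0.6129, -0.2354] [0.0, -0.0, 0.5192] mm 824 deg 93.5
```

```bash
python3 -c "
from h import *
inc([545,-70,360],85)"
```

```text
inc [-0.5424, -0.5369, -0.1454] [0.0, -0.0, 0.4359] mm 777 deg 78.5
```

step_arm(increments=[-0.1,-0.1,-0.1,0,0,0.04,-0.54,-0.53,-0.14,0,0,0.43,-0.54,-0.53,-0.14,0,0,0.43,-0.54,-0.53,-0.14,0,0,0.43,-0.54,-0.53,-0.14,0,0,0.43], jaw=-1)

```text
time_s: 2.05
position: [293.8, 388.7, 274.6]
ee_rot: [0.0, 0.488, 0.873, 0.0]
contact_force: [0.7, 0.5, -0.6]
opening: 95.2
finger_force: 0.0
```

```bash
python3 -c "
from h import *
st();inc([545,-70,360],85)"
```

```text
t 2.05 pos [293.8 388.7 274.6] yawx 121.55 F [ 0.7  0.5 -0.6] open 95.2 ff 0.0 j [ 0.79  0.23  1.8  -0.    1.11  0.24]
inc [-0.5223, -0.0259, -0.0854] [0.0002, -0.0001, 0.2031] mm 530 deg 36.5
```

step_arm(increments=[-0.52,-0.026,-0.085,0,0,0.2,-0.52,-0.026,-0.085,0,0,0.2,-0.52,-0.026,-0.085,0,0,0.2,-0.52,-0.026,-0.085,0,0,0.2,-0.52,-0.026,-0.085,0,0,0.2])

```text
time_s: 2.55
position: [413.5, 172.8, 315.1]
ee_rot: [0.0, 0.734, 0.679, 0.0]
contact_force: [0.7, 1.4, -0.2]
opening: 94.8
finger_force: 0.0
```

```bash
python3 -c "
from h import *
st();inc([545,-70,360],85)"
```

```text
t 2.55 pos [413.5 172.8 315.1] yawx 85.57 F [ 0.7  1.4 -0.2] open 94.8 ff 0.0 j [0.25 0.13 1.82 0.   1.19 0.33]
inc [-0.2319, 0.1499, -0.0448] [0.0003, -0.0001, 0.0032] mm 280 deg 0.6
```

step_arm(increments=[-0.232,0.15,-0.045,0,0,0,-0.232,0.15,-0.045,0,0,0,-0.232,0.15,-0.045,0,0,0,-0.232,0.15,-0.045,0,0,0,-0.232,0.15,-0.045,0,0,0])

```text
time_s: 3.05
position: [532.2, -43.7, 355.2]
ee_rot: [0.0, 0.732, 0.681, 0.0]
contact_force: [-0.0, 0.4, 0.3]
opening: 94.8
finger_force: 0.0
```

step_arm(increments=[-0.03,0.02,0,0,0,0,-0.03,0.02,0,0,0,0,-0.03,0.02,0,0,0,0,-0.03,0.02,0,0,0,0,-0.03,0.02,0,0,0,0])

```text
time_s: 3.55
position: [549.1, -72.0, 354.9]
ee_rot: [0.0, 0.732, 0.682, 0.0]
contact_force: [-0.0, 0.5, -0.7]
opening: 95.0
finger_force: 0.0
```

Run:
```python
from h import *
st(); p=snap("wrist"); save(p,"w1.png"); pickle.dump(p,open("w1.pkl","wb"))
for t in ["turntable","knob","jar","gauge","peg","mallet"]:
    print(t,[(np.round(r["rect"]).astype(int).tolist(),round(r["conf"],2)) for r in cams.recognise(p,t)][:3])
```

```text
t 3.55 pos [549.1 -72.  354.9] yawx 85.95 F [-0.   0.5 -0.7] open 95.0 ff 0.0 j [-0.25  0.27  1.52  0.    1.34 -0.18]
turntable [([251, 0, 414, 183], 0.89), ([275, 269, 352, 398], 0.68), ([413, 52, 478, 92], 0.45)]
knob [([250, 0, 412, 185], 0.83)]
jar [([247, 5, 414, 183], 0.55)]
gauge [([131, 99, 197, 141], 0.91), ([411, 51, 477, 96], 0.63), ([247, 0, 416, 187], 0.47)]
peg [([322, 175, 345, 214], 0.88)]
mallet [([174, 358, 198, 399], 0.84), ([275, 268, 350, 398], 0.71)]
```

View pics/w1.png

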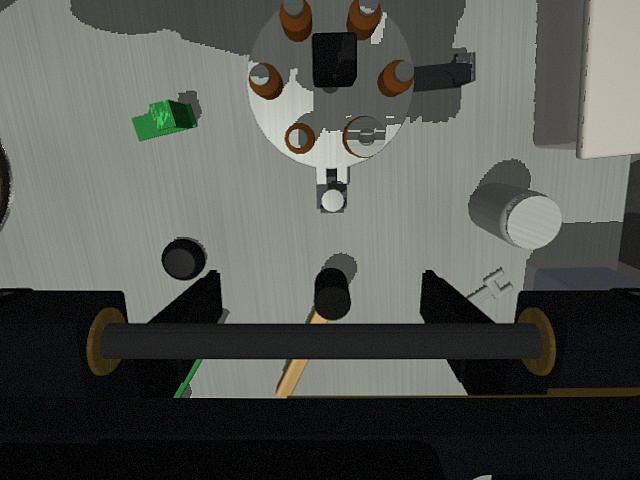

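The wrist view shows the peg head at (333,200), the mallet head at (332,293) with its handle running to (285,395), the jar at (366,135) and the knob at (335,57). Next I'll fit silhouettes to get the mallet, peg and axis accurately.

```bash
cat > fit.py <<'E'
from h import *
from scipy.optimize import minimize
a=np.linspace(0,2*np.pi,40,endpoint=False)
def cyl(x,y,r,z0,z1): return np.array([[x+r*np.cos(t),y+r*np.sin(t),z] for z in (z0,z1) for t in a])
def box(x,y,yaw,x0,x1,hw,z0,z1):
    c,s=np.cos(yaw),np.sin(yaw)
    return np.array([[x+c*u-s*v,y+s*u+c*v,z] for u in (x0,x1) for v in (-hw,hw) for z in (z0,z1)])
def iou(p,m,pts,roi):
    S=4; h=cv2.convexHull(proj(p,pts).astype(np.float32))[:,0]-[roi[0],roi[1]]
    im=np.zeros((roi[3]-roi[1],roi[2]-roi[0]),np.uint8); cv2.fillPoly(im,[np.round((h)*16).astype(np.int32)],255,cv2.LINE_AA,4)
    w=im/255.; mm=m[roi[1]:roi[3],roi[0]:roi[2]].astype(float); return 1-np.minimum(w,mm).sum()/np.maximum(w,mm).sum()
def solve(views,model,x0,st):
    f=lambda q:sum(iou(p,m,model(q),r) for p,m,r in views)/len(views)
    n=len(x0); r=minimize(f,x0,method="Nelder-Mead",options=dict(initial_simplex=np.vstack([x0]+[np.array(x0)+np.eye(n)[i]*st[i] for i in range(n)]),xatol=.02,fatol=1e-5))
    return r.x.round(3),round(r.fun,3)
E
python3 - <<'E'
from fit import *
t=pickle.load(open("top0.pkl","rb")); w=pickle.load(open("w1.pkl","rb"))
hsv=lambda p:cv2.cvtColor(p["img"],cv2.COLOR_RGB2HSV).astype(int)
def dark(p): return p["img"].max(2)<45
def wood(p): h=hsv(p); return (h[...,0]>8)&(h[...,0]<28)&(h[...,1]>70)&(h[...,2]>90)
hm=lambda q:cyl(q[0],q[1],24,0,75)
rt,rw=(390,205,430,245),(305,258,360,322)
for n,v in dict(t=[(t,dark(t),rt)],w=[(w,dark(w),rw)],b=[(t,dark(t),rt),(w,dark(w),rw)]).items(): print("head",n,solve(v,hm,[553,-198],[8,8]))
H,_=solve([(t,dark(t),rt),(w,dark(w),rw)],hm,[553,-198],[8,8])
print("handle",solve([(t,wood(t),(405,215,495,280))],lambda q:box(q[0],q[1],q[2],-175,-24,11,25,50),[H[0],H[1],1.09],[5,5,.1]))
def bright(p): return p["img"].min(2)>165
km=lambda q:box(q[0],q[1],q[2],-18,18,18,150,195)
for n,p,r in (("t",t,(275,190,302,220)),("w",w,(305,25,362,92))): print("knob",n,solve([(p,dark(p),r)],km,[566,61,0.1],[6,6,.15]))
for u in (t,): print("peg t",at_z(u,(352,218.5),70))
g=cv2.cvtColor(w["img"],cv2.COLOR_RGB2GRAY)[180:225,315:350]; print(g[4:34:3,::2])
c=np.vstack([w["img"][170:225,300:365].repeat(8,0).repeat(8,1)]); cv2.imwrite("pics/peg.png",c[:,:,::-1])
print("peg w",at_z(w,(333,200.5),70))
E
```

```text
head t (array([ 552.656, -202.368]), np.float64(0.179))
head w (array([ 554.301, -204.257]), np.float64(0.123))
head b (array([ 554.39 , -203.931]), np.float64(0.151))
handle (array([ 553.684, -203.252,    1.076]), np.float64(0.273))
knob t (array([5.68818e+02, 6.22430e+01, 4.70000e-02]), np.float64(0.199))
knob w (array([5.69585e+02, 6.25430e+01, 1.20000e-02]), np.float64(0.115))
peg t [560.82753558 -71.44287792  70.        ]
[[146 122 103  92  93  97  58  28  35  31  31  31  19  24  17   5  84 136]
 [155  72  76  77  74  76  60  37  35  29  37  32  32  31  34  29 137 144]
 [154  80  77  74  75  70  81 142 181 182 157  91  47  27  29  76 139 143]
 [152  72  78  78  83 196 182 169 179 173 173 167 176  83  71  76 138 145]
 [152  80  76  61 197 186 183 171 181 174 175 170 167 176  89  74 137 144]
 [144  87  75 124 203 194 190 179 188 181 179 170 170 170 128  25 142 145]
 [145  85  77 109 207 197 198 181 187 183 180 172 171 174 110  22 144 145]
 [148  87  80   8 201 203 197 181 192 183 179 173 176 184  58  66 137 147]
 [145  90  91  47  41 192 206 187 193 188 185 184 171  66  60 106 149 145]
 [142 145 153  73  72  73  55  96 137 162 105  55  70  69  79 152 150 147]]
peg w [564.32260581 -72.7297232   70.        ]
```

```bash
python3 -c "
from h import *
inc([525.6,-256.3,110],61.7)"
```

```text
inc [-0.1848, -0.0107, 0.2447] [0.0001, -0.0, 0.1344] mm 307 deg 24.2
```

step_arm(increments=[-0.185,-0.0107,0.245,0,0,0.134,-0.185,-0.0107,0.245,0,0,0.134,-0.185,-0.0107,0.245,0,0,0.134,-0.185,-0.0107,0.245,0,0,0.134,-0.185,-0.0107,0.245,0,0,0.134])

```text
time_s: 4.4
position: [529.7, -223.6, 154.0]
ee_rot: [0.0, 0.858, 0.513, 0.0]
contact_force: [1.7, -0.3, -0.8]
opening: 94.8
finger_force: 0.0
```

Run:
```python
from h import *
st();inc([525.6,-256.3,110],61.7); inc([525.6,-256.3,18.5],61.7)
```

```text
t 4.4 pos [ 529.7 -223.6  154. ] yawx 61.75 F [ 1.7 -0.3 -0.8] open 94.8 ff 0.0 j [-0.51  0.49  1.75  0.    0.9  -0.02]
inc [-0.0307, 0.0118, 0.044] [0.0002, -0.0, 0.0003] mm 55 deg 0.1
inc [-0.0308, 0.0117, 0.1355] [0.0002, -0.0, 0.0003] mm 139 deg 0.1
```

step_arm(increments=[-0.031,0.012,0.03,0,0,0,-0.031,0.012,0.044,0,0,0,-0.031,0.012,0.044,0,0,0,-0.031,0.012,0.044,0,0,0,-0.031,0.012,0.044,0,0,0])

```text
time_s: 4.9
position: [526.5, -255.2, 112.5]
ee_rot: [0.001, 0.858, 0.514, 0.0]
contact_force: [0.0, 0.4, 0.4]
opening: 95.3
finger_force: 0.0
```

Run:
```python
from h import *
st();p=snap("wrist"); save(p,"w2.png"); inc([525.6,-256.3,18.5],61.7)
T=T_tool(manip.get_state())
h=cv2.cvtColor(p["img"],cv2.COLOR_RGB2HSV).astype(int); m=(h[...,0]>8)&(h[...,0]<28)&(h[...,1]>70)&(h[...,2]>90)
# handle top face centreline, in tool coordinates
for v in range(150,460,30):
    c=np.where(m[v,200:440])[0]+200
    if len(c)>10:
        a=[np.linalg.inv(T)@np.append(at_z(p,(u,v),50),1) for u in (c[0],c[-1])]; print(v,c[0],c[-1],a[0][:2].round(1),a[1][:2].round(1))
```

```text
t 4.9 pos [ 526.5 -255.2  112.5] yawx 61.8 F [0.  0.4 0.4] open 95.3 ff 0.0 j [-0.56  0.55  1.76  0.    0.82 -0.07]
inc [-0.0014, -0.0005, 0.094] [0.0006, 0.0, 0.0006] mm 94 deg 0.2
210 305 336 [28.8 -9.4] [28.8  9.6]
240 304 337 [  9.7 -10.2] [ 9.8 10.5]
270 304 337 [-10.1 -10.4] [-10.   10.7]
300 305 336 [-30.7  -9.9] [-30.7  10.3]
360 305 335 [-74.9 -10.3] [-74.9  10.2]
390 306 335 [-98.5  -9.8] [-98.5  10.4]
```

View pics/w2.png

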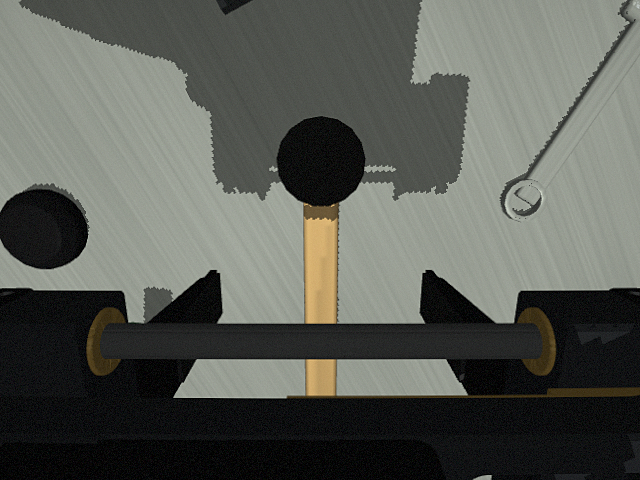

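The handle (columns 304–337) is centred between the fingers, with the head at (321,161). Descend and grip.

step_arm(increments=[-0.0014,0,0.05,0,0,0,-0.0014,0,0.085,0,0,0,-0.0014,0,0.094,0,0,0,-0.0014,0,0.094,0,0,0,-0.0014,0,0.094,0,0,0])

```text
time_s: 5.45
position: [526.1, -257.0, 18.9]
ee_rot: [0.001, 0.858, 0.513, 0.001]
contact_force: [-0.0, 0.4, 1.1]
opening: 95.0
finger_force: 0.0
```

step_arm(increments=[0,0,0,0,0,0,0,0,0,0,0,0,0,0,0,0,0,0,0,0,0,0,0,0,0,0,0,0,0,0], jaw=1, force=60)

```text
time_s: 5.95
position: [525.3, -256.8, 17.4]
ee_rot: [0.0, 0.858, 0.513, 0.0]
contact_force: [0.0, 0.3, -0.4]
opening: 60.6
finger_force: 0.0
```

```bash
python3 -c "
from h import *
st()"
```

```text
t 5.95 pos [ 525.3 -256.8   17.4] yawx 61.75 F [ 0.   0.3 -0.4] open 60.6 ff 0.0 j [-0.57  0.69  1.82  0.    0.62 -0.07]
```

Fingers are slow (~70 mm/s); I'll give them another call.

step_arm(increments=[0,0,0,0,0,0,0,0,0,0,0,0,0,0,0,0,0,0,0,0,0,0,0,0,0,0,0,0,0,0])

```text
time_s: 6.45
position: [525.2, -256.8, 17.2]
ee_rot: [-0.0, 0.858, 0.513, 0.0]
contact_force: [-0.9, 0.3, -0.9]
opening: 21.6
finger_force: 60.0
```

step_arm(increments=[0,0,0,0,0,0,0,0,0,0,0,0,0,0,0,0,0,0,0,0,0,0,0,0,0,0,0,0,0,0])

```text
time_s: 6.95
position: [525.2, -256.8, 17.2]
ee_rot: [-0.0, 0.858, 0.513, 0.0]
contact_force: [0.0, -0.5, -1.5]
opening: 22.0
finger_force: 60.0
```

step_arm(increments=[0,0,-0.02,0,0,0,0,0,-0.05,0,0,0,0,0,-0.09,0,0,0,0,0,-0.1,0,0,0,0,0,-0.1,0,0,0])

```text
time_s: 7.45
position: [525.5, -257.0, 118.3]
ee_rot: [0.001, 0.858, 0.513, 0.001]
contact_force: [-0.2, 0.4, -3.3]
opening: 21.8
finger_force: 60.0
```

Run:
```python
from h import *
st();p=snap("wrist"); save(p,"w3.png"); s=manip.get_state();T=T_tool(s)
c=p["img"][90:240,250:390]; m=p["img"].max(2)<40; ys,xs=np.where(m[90:225,260:385]); print("dark rect",xs.min()+260,xs.max()+260,ys.min()+90,ys.max()+90)
W=np.linalg.inv(p["M"])
# predicted top circle of head: 60 ahead of tcp, z tool = 19-37.5 behind
tc=np.array([[60+24*np.cos(a),24*np.sin(a),-19-37.5,1] for a in np.linspace(0,6.28,40)])
q=proj(p,(T@tc.T).T[:,:3]); print("pred",q.min(0),q.max(0))
yaw=61.75
d=np.array([np.cos(np.radians(yaw)),np.sin(np.radians(yaw))])
print("target", np.array([563.5,-72.5])-60.3*d)
inc([*(np.array([563.5,-72.5])-60.3*d),118],yaw)
```

```text
t 7.45 pos [ 525.5 -257.   118.3] yawx 61.76 F [-0.2  0.4 -3.3] open 21.8 ff 60.0 j [-0.57  0.55  1.76 -0.    0.83 -0.07]
dark rect 260 384 90 224
pred [237.18458603  89.9490925 ] [399.01093657 253.48889876]
target [ 534.95882407 -125.61771151]
inc [0.1201, -0.0531, -0.0012] [-0.0, -0.0, 0.0] mm 131 deg 0.0
```

step_arm(increments=[0.04,-0.018,0,0,0,0,0.08,-0.035,0,0,0,0,0.11,-0.05,0,0,0,0,0.12,-0.053,0,0,0,0,0.12,-0.053,0,0,0,0])

```text
time_s: 8.0
position: [534.9, -124.7, 115.8]
ee_rot: [-0.001, 0.858, 0.514, -0.001]
contact_force: [-0.1, -0.0, -2.7]
opening: 21.8
finger_force: 60.0
```

Run:
```python
from fit import *
st();p=snap("wrist"); save(p,"w4.png"); s=manip.get_state();T=T_tool(s)
m=p["img"].max(2)<40; m[265:]=0; n,l,stt,c=cv2.connectedComponentsWithStats(m.astype(np.uint8)); print(stt[1:][stt[1:,4]>800])
tc=np.array([[60+24*np.cos(a),24*np.sin(a),-19-37.5,1] for a in np.linspace(0,6.28,40)])
q=proj(p,(T@tc.T).T[:,:3]); print("pred",q.min(0),q.max(0))
t=snap("top"); pickle.dump(t,open("top1.pkl","wb")); cv2.imwrite("pics/t1.png",cv2.resize(t["img"][120:280,230:450],None,fx=3.5,fy=3.5,interpolation=cv2.INTER_CUBIC)[:,:,::-1])
```

```text
t 8.0 pos [ 534.9 -124.7  115.8] yawx 61.88 F [-0.1 -0.  -2.7] open 21.8 ff 60.0 j [-0.35  0.51  1.85  0.    0.79  0.14]
[[  241    89   161   161 20238]]
pred [240.56881131  92.72491052] [404.5499237  258.06131821]
```

View pics/w4.png

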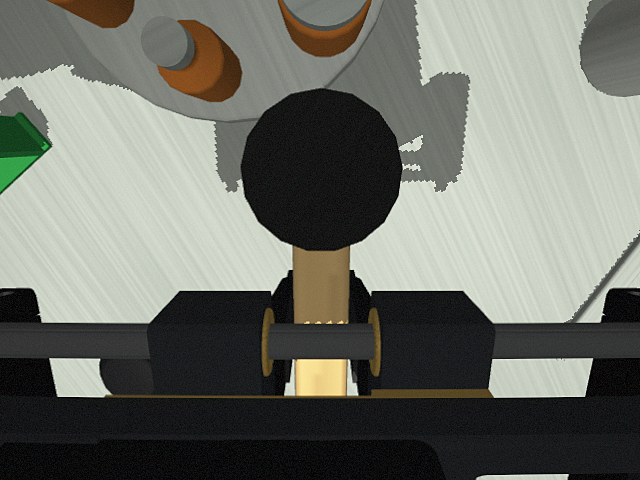

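The head sits square at the expected spot, centred at (321,169), over the peg. Press down.

step_arm(increments=[-0.001,0,0.018,0,0,0,-0.001,0,0.026,0,0,0,-0.001,0,0.032,0,0,0,-0.001,0,0.036,0,0,0,-0.001,0,0.036,0,0,0])

```text
time_s: 8.6
position: [534.8, -127.2, 81.0]
ee_rot: [-0.0, 0.858, 0.513, -0.0]
contact_force: [0.2, -0.8, -2.2]
opening: 21.8
finger_force: 60.0
```

```bash
python3 -c "
from h import *
st(); print(R.from_matrix(T_tool(manip.get_state())[:3,:3]).as_rotvec())"
```

```text
t 8.6 pos [ 534.8 -127.2   81. ] yawx 61.72 F [ 0.2 -0.8 -2.2] open 21.8 ff 60.0 j [-0.35  0.56  1.88  0.    0.71  0.14]
[-2.69660074e+00 -1.61140671e+00  1.44219151e-05]
```

Run:
```python
from fit import *
st();p=snap("wrist"); 
m=p["img"].max(2)<40; m[265:]=0; n,l,stt,c=cv2.connectedComponentsWithStats(m.astype(np.uint8)); print(stt[1:][stt[1:,4]>800])
s=snap("scene"); cv2.imwrite("pics/s1.png",cv2.resize(s["img"][215:335,220:390],None,fx=4.5,fy=4.5,interpolation=cv2.INTER_CUBIC)[:,:,::-1])
```

```text
t 8.6 pos [ 534.8 -127.2   81. ] yawx 61.72 F [ 0.2 -0.8 -2.2] open 21.8 ff 60.0 j [-0.35  0.56  1.88  0.    0.71  0.14]
[[  241    89   161   161 20237]]
```

View pics/s1.png

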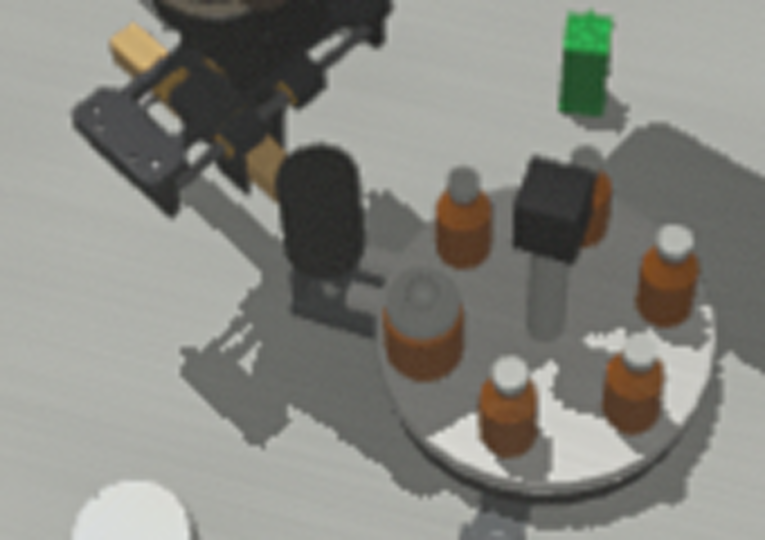

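The scene crop shows the mallet head at (322,210), upright and seated on the peg, which is following down. Keep pressing to the stop.

step_arm(increments=[0,0,0.003,0,0,0,0,0,0.006,0,0,0,0,0,0.008,0,0,0,0,0,0.009,0,0,0,0,0,0.009,0,0,0])

```text
time_s: 9.2
position: [535.1, -126.9, 72.3]
ee_rot: [0.0, 0.858, 0.513, 0.0]
contact_force: [1.2, -1.3, 0.6]
opening: 21.9
finger_force: 60.0
```

```bash
python3 -c "
from h import *
st()"
```

```text
t 9.2 pos [ 535.1 -126.9   72.3] yawx 61.75 F [ 1.2 -1.3  0.6] open 21.9 ff 60.0 j [-0.35  0.57  1.88  0.    0.69  0.14]
```

step_arm(increments=[0,0,0.001,0,0,0,0,0,0.002,0,0,0,0,0,0.003,0,0,0,0,0,0.004,0,0,0,0,0,0.004,0,0,0])

```text
time_s: 9.7
position: [535.1, -127.7, 69.6]
ee_rot: [0.001, 0.858, 0.513, 0.0]
contact_force: [-5.8, -6.7, 19.6]
opening: 21.5
finger_force: 60.0
```

```bash
python3 -c "
from fit import *
st();p=snap('wrist')
m=p['img'].max(2)<40; m[265:]=0; n,l,stt,c=cv2.connectedComponentsWithStats(m.astype(np.uint8)); print(stt[1:][stt[1:,4]>800])"
```

```text
t 9.7 pos [ 535.1 -127.7   69.6] yawx 61.77 F [-5.8 -6.7 19.6] open 21.5 ff 60.0 j [-0.35  0.58  1.88 -0.    0.68  0.14]
[[  239    91   164   163 20682]]
```

Bottomed out: 20 N at the stop. Lift and carry the mallet back to its old spot.

step_arm(increments=[0,0,-0.03,0,0,0,0,0,-0.06,0,0,0,-0.04,0.016,-0.06,0,0,0,-0.08,0.035,-0.06,0,0,0,-0.12,0.053,-0.06,0,0,0])

```text
time_s: 10.25
position: [524.3, -258.6, 128.0]
ee_rot: [-0.0, 0.858, 0.514, -0.0]
contact_force: [1.1, 0.4, -3.0]
opening: 22.1
finger_force: 60.0
```

Run:
```python
from fit import *
st();p=snap("wrist"); 
m=p["img"].max(2)<40; m[265:]=0; n,l,stt,c=cv2.connectedComponentsWithStats(m.astype(np.uint8)); print(stt[1:][stt[1:,4]>800])
inc([525.3,-256.8,20],61.75)
t=snap("top"); pickle.dump(t,open("top2.pkl","wb")); w=snap("scene"); pickle.dump(w,open("scene2.pkl","wb"))
a=cv2.resize(w["img"][240:300,270:350],(400,300),interpolation=cv2.INTER_CUBIC); b=cv2.resize(pickle.load(open("scene0.pkl","rb"))["img"][240:300,270:350],(400,300),interpolation=cv2.INTER_CUBIC)
cv2.imwrite("pics/pegcmp.png",np.hstack([b,a])[:,:,::-1])
```

```text
t 10.25 pos [ 524.3 -258.6  128. ] yawx 61.82 F [ 1.1  0.4 -3. ] open 22.1 ff 60.0 j [-0.57  0.53  1.75  0.    0.86 -0.08]
[[  240    90   163   163 20556]
 [   17   184    82    74  4653]]
inc [0.0076, -0.0029, 0.1079] [0.0004, 0.0004, -0.0005] mm 108 deg 0.1
```

View pics/pegcmp.png

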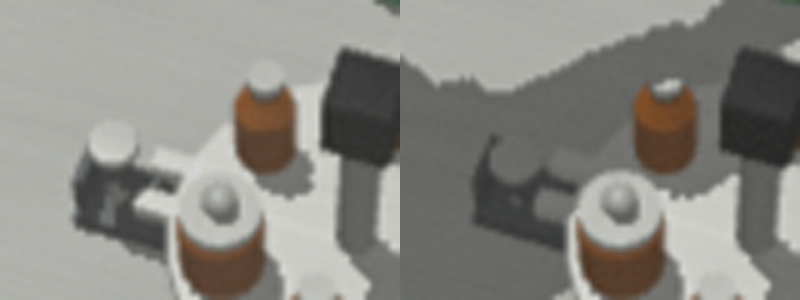

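Left is before and right is after: the peg head went from (113,143) to (516,160), a drop of about 3.5 px in the original image, which matches 16 mm. Now set the mallet down gently.

step_arm(increments=[0.0076,-0.0029,0.04,0,0,0,0.0076,-0.0029,0.08,0,0,0,0.0076,-0.0029,0.1,0,0,0,0.0076,-0.0029,0.105,0,0,0,0.0076,-0.0029,0.107,0,0,0])

```text
time_s: 10.9
position: [525.7, -248.8, 20.9]
ee_rot: [-0.001, 0.858, 0.514, -0.0]
contact_force: [-0.5, -0.5, -3.4]
opening: 22.0
finger_force: 60.0
```

step_arm(increments=[0,0,0.001,0,0,0,0,0,0.0015,0,0,0,0,0,0.002,0,0,0,0,0,0.002,0,0,0,0,0,0.002,0,0,0])

```text
time_s: 11.4
position: [525.9, -249.7, 19.6]
ee_rot: [0.0, 0.858, 0.513, 0.0]
contact_force: [-0.0, 0.5, -3.1]
opening: 21.8
finger_force: 60.0
```

```bash
python3 -c "
from h import *
st()"
```

```text
t 11.4 pos [ 525.9 -249.7   19.6] yawx 61.75 F [-0.   0.5 -3.1] open 21.8 ff 60.0 j [-0.56  0.69  1.83  0.    0.62 -0.06]
```

step_arm(increments=[0,0,0.0005,0,0,0,0,0,0.001,0,0,0,0,0,0.0015,0,0,0,0,0,0.002,0,0,0,0,0,0.002,0,0,0])

```text
time_s: 11.9
position: [525.7, -249.6, 17.1]
ee_rot: [-0.0, 0.858, 0.513, 0.0]
contact_force: [0.5, -0.3, -3.0]
opening: 21.9
finger_force: 60.0
```

```bash
python3 -c "
from h import *
st()"
```

```text
t 11.9 pos [ 525.7 -249.6   17.1] yawx 61.75 F [ 0.5 -0.3 -3. ] open 21.9 ff 60.0 j [-0.56  0.69  1.83  0.    0.62 -0.06]
```

step_arm(increments=[0,0,0.0005,0,0,0,0,0,0.001,0,0,0,0,0,0.0015,0,0,0,0,0,0.0015,0,0,0,0,0,0.0015,0,0,0])

```text
time_s: 12.4
position: [525.8, -249.7, 16.3]
ee_rot: [0.0, 0.858, 0.513, 0.0]
contact_force: [-3.2, -0.4, 5.3]
opening: 21.4
finger_force: 60.0
```

```bash
python3 -c "
from h import *
st()"
```

```text
t 12.4 pos [ 525.8 -249.7   16.3] yawx 61.76 F [-3.2 -0.4  5.3] open 21.4 ff 60.0 j [-0.56  0.69  1.83  0.    0.62 -0.06]
```

It's on the bench. Open the jaw, starting with a low grip force.

step_arm(increments=[0,0,0,0,0,0,0,0,0,0,0,0,0,0,0,0,0,0,0,0,0,0,0,0,0,0,0,0,0,0], force=5)

```text
time_s: 12.9
position: [525.8, -249.8, 15.9]
ee_rot: [0.0, 0.858, 0.513, 0.0]
contact_force: [-3.5, -2.3, 5.3]
opening: 22.4
finger_force: 5.0
```

step_arm(increments=[0,0,0,0,0,0,0,0,0,0,0,0,0,0,0,0,0,0,0,0,0,0,0,0,0,0,0,0,0,0], jaw=-1)

```text
time_s: 13.4
position: [525.8, -249.5, 15.7]
ee_rot: [-0.0, 0.858, 0.513, 0.0]
contact_force: [-1.6, 0.3, 0.3]
opening: 56.1
finger_force: 0.0
```

step_arm(increments=[0,0,-0.02,0,0,0,0,0,-0.06,0,0,0,0,0,-0.11,0,0,0,0,0,-0.16,0,0,0,0,0,-0.21,0,0,0])

```text
time_s: 13.9
position: [525.4, -249.4, 227.8]
ee_rot: [-0.0, 0.858, 0.513, 0.0]
contact_force: [1.2, 0.7, 0.6]
opening: 93.2
finger_force: 0.0
```

```bash
python3 -c "
from h import *
st(); inc([569.3,-10,330],90)"
```

```text
t 13.9 pos [ 525.4 -249.4  227.8] yawx 61.75 F [1.2 0.7 0.6] open 93.2 ff 0.0 j [-0.56  0.42  1.65  0.    1.07 -0.06]
inc [0.2316, -0.0747, -0.1021] [-0.0, -0.0, -0.1569] mm 264 deg 28.2
```

step_arm(increments=[0.25,-0.05,-0.1,0,0,-0.155,0.25,-0.05,-0.1,0,0,-0.155,0.25,-0.05,-0.1,0,0,-0.155,0.25,-0.05,-0.1,0,0,-0.155,0.25,-0.05,-0.1,0,0,-0.155])

```text
time_s: 14.4
position: [593.7, -25.0, 318.0]
ee_rot: [0.0, 0.709, 0.705, 0.0]
contact_force: [0.6, -0.2, -0.2]
opening: 95.0
finger_force: 0.0
```

step_arm(increments=[0,0,0,0,0,0,0,0,0,0,0,0,0,0,0,0,0,0,0,0,0,0,0,0,0,0,0,0,0,0])

```text
time_s: 14.9
position: [593.3, -28.1, 316.6]
ee_rot: [-0.0, 0.71, 0.704, -0.0]
contact_force: [-0.1, 0.2, -0.0]
opening: 95.3
finger_force: 0.0
```

Run:
```python
from fit import *
st();p=snap("wrist"); pickle.dump(p,open("w5.pkl","wb")); save(p,"w5.png")
for n in ("jar","knob","gauge","turntable","peg"):
    for r in cams.masks_of(p,n)[:2]: print(n,np.round(r["rect"]),round(r["conf"],2),r["region"].sum())
X=[569.3,62.4]
print(proj(p,[[*X,195],[*X,42],[569.3+129,65,66],[569.3+163,65,66],[569.3+163,65,0]]).round(0).tolist())
t=snap("top"); cv2.imwrite("pics/t3.png",t["img"][:,:,::-1]); pickle.dump(t,open("top3.pkl","wb"))
```

```text
t 14.9 pos [593.3 -28.1 316.6] yawx 89.56 F [-0.1  0.2 -0. ] open 95.3 ff 0.0 j [-0.16  0.36  1.49  0.    1.29 -0.15]
knob [209.  26. 390. 229.] 0.94 26288
gauge [386. 100. 453. 136.] 0.79 1740
turntable [208.  22. 390. 225.] 0.9 26527
turntable [244. 306. 310. 399.] 0.41 1380
peg [286. 212. 311. 254.] 0.71 594
[[286.0, 112.0], [298.0, 121.0], [420.0, 117.0], [452.0, 117.0], [434.0, 120.0]]
```

View pics/w5.png

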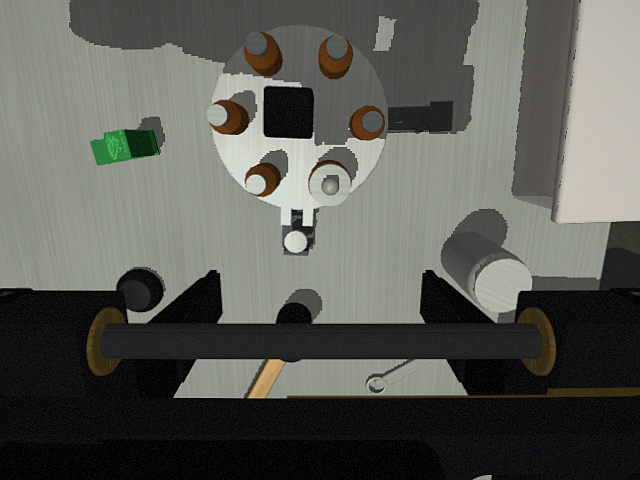

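The wrist view shows the knob at (288,112), the jar with its ball at (330,184), the gauge at columns 387–453 and rows 100–135, the lowered peg at (296,241), and the mallet standing back at (295,320). Next I'll measure the knob, jar and gauge directions.

Run:
```python
from fit import *
p=pickle.load(open("w5.pkl","rb")); t=pickle.load(open("top3.pkl","rb"))
km=lambda q:box(q[0],q[1],q[2],-18,18,18,150,195)
print("knob w",solve([(p,p["img"].max(2)<45,(255,75,325,150))],km,[569,62,0.03],[6,6,.15]))
print("jar lid/ball ~", at_z(p,(330,185.5),117))
g=cv2.cvtColor(p["img"],cv2.COLOR_RGB2GRAY)
print(cv2.resize(g[94:142,384:462],(39,24),interpolation=cv2.INTER_AREA))
print("disc rim pts"); print(g[20:60:4,296])
# jar ball & lid: bright/edge
print(cv2.resize(g[160:212,304:358],(27,26),interpolation=cv2.INTER_AREA))
```

```text
knob w (array([570.475,  61.185,   0.   ]), np.float64(0.111))
jar lid/ball ~ [ 6.02682186e+02 -1.87166436e-01  1.17000000e+02]
[[ 83  79  78  79  78  75  78  75  74  78  76  75  76  77  76  75  78  77
   78  77  75  76  78  78  75  78  78  77  77  78  80  78  79  79  77  77
   78  76  76]
 [ 86  74  77  78  79  74  76  75  76  77  74  78  76  79  76  76  75  78
   79  78  74  77  78  77  75  79  75  81  77  79  78  78  78  78  79  79
   79  77  76]
 [ 94  74  80  80  79  76  77  74  78  76  76  75  78  79  77  76  75  78
   78  77  77  78  75  78  77  80  78  80  79  77  79  78  80  79  79  80
   77  78  78]
 [ 95  79  78  77  76  75  76  73  77  78  75  75  79  78  76  78  76  78
   79  79  75  78  78  68  67  69  69  65  63  62  62  56  58  56  61  79
   78  76  76]
 [ 93  80  80  79  79  75  76  74  78  78  76  77  76  80  77  76  76  75
   79  78  76  79  80  29  34  30  32  32  32  30  31  34  34  29  55  81
   77  77  78]
 [ 95  87  78  79  78  76  79  75  79  80  78  79  81  81  80  79  79  81
   81  80  77  76  77  33  36  34  36  32  34  36  34  38  35  33  62  80
   78  76
[... 5224 characters left out ...]
 150 150 147 150 152]
 [212 212 212 215 212 208 198 193 192 192 192 189 186 186 185 186 184 184
  184 177 150 147 150 152 147 151 151]
 [214 211 214 215 211 208 210 201 193 191 190 190 189 186 187 186 187 184
  168 147 146 147 151 151 147 150 153]
 [214 213 214 215 212 210 210 209 204 190 185 187 186 186 185 176 167 150
  147 150 147 150 151 150 147 150 152]
 [214 216 216 216 212 207 201 176 155 146 141 148 151 148 151 147 151 145
  149 150 148 148 149 150 148 150 153]
 [217 216 215 215 187 102  96 101 154 148 152 150 149 146 150 150 152 146
  149 151 147 148 152 150 149 153 152]
 [218 214 215 217 177  55  74 109 153 150 153 150 150 146 151 149 151 146
  150 150 147 150 153 151 148 152 152]]
```

Run:
```python
from fit import *
p=pickle.load(open("w5.pkl","rb")); t=pickle.load(open("top0.pkl","rb"))
A=np.array([570.2,62.0])
ang=lambda P:(np.degrees(np.arctan2(P[1]-A[1],P[0]-A[0])).round(2),np.hypot(*(P[:2]-A)).round(1))
for n,uv,z in (("foot l",(391,118.9),3),("foot r",(428,117.6),3),("top",(450,115),66),("jar100",(329.7,185),100),("jar117",(329.5,185),112)): print(n,at_z(p,uv,z).round(1),ang(at_z(p,uv,z)))
# bottles via mask centroid of turntable disc: fit disc
g=cv2.cvtColor(t["img"],cv2.COLOR_RGB2GRAY); print(g[138:176,278:304])
# w1 gauge
w=pickle.load(open("w1.pkl","rb")); g=cv2.cvtColor(w["img"],cv2.COLOR_RGB2GRAY); print(cv2.resize(g[44:100,408:484],(38,28),interpolation=cv2.INTER_AREA))
for a in (0,2,4):
    c,s=np.cos(np.radians(a)),np.sin(np.radians(a)); f=lambda r,v,z:[A[0]+c*r-s*v,A[1]+s*r+c*v,z]
    Q=[f(129,0,66),f(163,15,66),f(163,-15,66),f(163,15,0),f(163,-15,0),f(110,15,2),f(110,-15,2)]
    print(a,"w5",proj(p,Q).round(1).tolist()); print("  top",proj(t,Q).round(1).tolist()); print("  w1",proj(w,Q).round(1).tolist())
```

```text
foot l [679.   66.6   3. ] (np.float64(2.39), np.float64(108.9))
foot r [723.7  67.9   3. ] (np.float64(2.2), np.float64(153.6))
top [729.8  67.1  66. ] (np.float64(1.83), np.float64(159.7))
jar100 [602.8  -1.6 100. ] (np.float64(-62.89), np.float64(71.5))
jar117 [ 6.023e+02 -3.000e-01  1.120e+02] (np.float64(-62.72), np.float64(70.1))
[[136 137 134 134 138 135 137 137 140 142 141 140 138 138 139 141 138 136
  143 139 141 137 138 141 138 136]
 [136 138 135 136 137 134 136 137 137 133 141 138 137 136 141 139 140 136
  136 139 135 137 138 135 136 136]
 [140 138 141 138 139 134 117 118 117 117 113 118 117 117 117 114 115 116
  110 121 139 132 136 136 134 132]
 [141 134 137 140 136 127  69  50  61  56  58  50  58  56  56  57  57  62
   50  87 145 139 133 135 135 139]
 [120  64  63  63  66  72  75  63  84  81  86  63  87  82  69  77  81  86
   75  90 142 136 139 141 138 138]
 [ 59  66  69  74  76  73  66  69  71  72  75  81  98  90  64  59  68  76
   74  84 126 141 136 137 143 139]
 [ 66  73  79  72  75  72  66  66  62  60  73  74  82  78  72  71  56  58
   58  77 124 138 137 136 135 132]
[... 3914 characters left out ...]
94.2]]
2 w5 [[420.8, 115.7], [453.8, 99.3], [452.6, 129.2], [435.4, 104.9], [434.6, 130.7], [391.8, 106.5], [391.7, 132.4]]
  top [[289.9, 154.8], [282.9, 139.8], [296.6, 139.6], [284.3, 147.5], [297.3, 147.4], [284.4, 169.9], [297.5, 169.7]]
  w1 [[446.0, 68.0], [476.3, 50.3], [476.5, 79.1], [455.9, 62.0], [456.4, 86.9], [414.6, 66.1], [415.7, 91.0]]
4 w5 [[420.8, 111.2], [453.4, 93.6], [453.2, 123.6], [435.0, 100.0], [435.1, 125.8], [391.3, 103.2], [392.1, 129.1]]
  top [[287.8, 154.9], [280.4, 140.1], [294.0, 139.5], [281.8, 147.8], [294.8, 147.2], [282.7, 170.1], [295.8, 169.5]]
  w1 [[445.8, 63.7], [475.7, 44.8], [476.9, 73.6], [455.3, 57.2], [456.6, 82.2], [414.0, 62.9], [415.9, 87.8]]
```

```bash
python3 -c "
from h import *
inc([570.2,61.8,230],90.5)"
```

```text
inc [0.0887, -0.0239, 0.087] [-0.0, -0.0, -0.0047] mm 127 deg 0.9
```

step_arm(increments=[0.0887,-0.0239,0.087,0,0,-0.0047,0.0887,-0.0239,0.087,0,0,-0.0047,0.0887,-0.0239,0.087,0,0,-0.0047,0.0887,-0.0239,0.087,0,0,-0.0047,0.0887,-0.0239,0.087,0,0,-0.0047])

```text
time_s: 15.75
position: [570.6, 61.8, 230.5]
ee_rot: [0.0, 0.704, 0.711, 0.0]
contact_force: [-0.4, -0.5, 0.7]
opening: 95.3
finger_force: 0.0
```

Run:
```python
from fit import *
st();p=snap("wrist"); pickle.dump(p,open("w6.pkl","wb"))
km=lambda q:box(q[0],q[1],q[2],-18,18,18,150,195)
m=p["img"].max(2)<45
q=proj(p,km([570.2,61.8,0.0])); print(q.min(0),q.max(0))
print(solve([(p,m,(255,140,390,268))],km,[570,62,0.0],[5,5,.1]))
inc([570.2,61.8,153],90.5)
```

```text
t 15.75 pos [570.6  61.8 230.5] yawx 90.56 F [-0.4 -0.5  0.7] open 95.3 ff 0.0 j [-0.01  0.4   1.67 -0.    1.07 -0.02]
[287.22551352 220.71074032] [352.41092321 298.55798827]
(array([ 5.69676e+02,  6.11330e+01, -1.10000e-02]), np.float64(0.174))
inc [0.0005, -0.0009, 0.0781] [0.0005, 0.0, 0.0] mm 78 deg 0.1
```

step_arm(increments=[0.0005,-0.0006,0.04,0,0,0,0.0005,-0.0006,0.07,0,0,0,0.0005,-0.0006,0.078,0,0,0,0.0005,-0.0006,0.078,0,0,0,0.0005,-0.0006,0.078,0,0,0])

```text
time_s: 16.3
position: [570.6, 61.9, 153.7]
ee_rot: [0.001, 0.704, 0.71, 0.001]
contact_force: [0.6, 0.9, 0.8]
opening: 95.1
finger_force: 0.0
```

step_arm(increments=[0,0,0,0,0,0,0,0,0,0,0,0,0,0,0,0,0,0,0,0,0,0,0,0,0,0,0,0,0,0], jaw=1, force=30)

```text
time_s: 16.8
position: [569.6, 62.4, 152.2]
ee_rot: [0.0, 0.704, 0.71, 0.0]
contact_force: [1.1, -0.2, -0.5]
opening: 60.4
finger_force: 0.0
```

step_arm(increments=[0,0,0,0,0,0,0,0,0,0,0,0,0,0,0,0,0,0,0,0,0,0,0,0,0,0,0,0,0,0])

```text
time_s: 17.3
position: [569.4, 62.3, 152.0]
ee_rot: [-0.0, 0.704, 0.71, -0.0]
contact_force: [-0.1, 0.5, 1.2]
opening: 36.6
finger_force: 29.3
```

```bash
python3 -c "
from h import *
st(); print(manip.get_state()['wrist_torque'])"
```

```text
t 17.3 pos [569.4  62.3 152. ] yawx 90.51 F [-0.1  0.5  1.2] open 36.6 ff 29.3 j [-0.01  0.49  1.76 -0.    0.89 -0.02]
[-0.31908047  0.26221277  0.06727597]
```

step_arm(increments=[0,0,0,0,0,-0.03,0,0,0,0,0,-0.07,0,0,0,0,0,-0.11,0,0,0,0,0,-0.15,0,0,0,0,0,-0.18], force=40)

```text
time_s: 17.8
position: [569.4, 62.4, 152.0]
ee_rot: [-0.0, 0.476, 0.88, -0.0]
contact_force: [-2.3, -1.3, 0.8]
opening: 36.5
finger_force: 39.2
```

```bash
python3 -c "
from h import *
st(); print(manip.get_state()['wrist_torque'])"
```

```text
t 17.8 pos [569.4  62.4 152. ] yawx 123.18 F [-2.3 -1.3  0.8] open 36.5 ff 39.2 j [-0.01  0.49  1.76  0.    0.89 -0.59]
[-0.23682007  0.23166946 -0.10342661]
```

step_arm(increments=[0,0,0,0,0,-0.04,0,0,0,0,0,-0.08,0,0,0,0,0,-0.12,0,0,0,0,0,-0.155,0,0,0,0,0,-0.175])

```text
time_s: 18.3
position: [569.4, 62.4, 152.0]
ee_rot: [-0.0, 0.22, 0.976, -0.0]
contact_force: [-2.0, -0.7, 0.8]
opening: 36.3
finger_force: 39.3
```

step_arm(increments=[0,0,0,0,0,0,0,0,0,0,0,0,0,0,0,0,0,0,0,0,0,0,0,0,0,0,0,0,0,0])

```text
time_s: 18.8
position: [569.4, 62.4, 152.0]
ee_rot: [-0.0, 0.222, 0.975, -0.0]
contact_force: [-3.9, -1.8, -0.1]
opening: 36.4
finger_force: 39.3
```

Run:
```python
from fit import *
st(); w=snap("wrist"); save(w,"w7.png"); s=snap("scene"); t=snap("top")
for n,p in (("w7",w),("s7",s),("t7",t)): pickle.dump(p,open(n+".pkl","wb"))
A=np.array([569.6,62.2]); 
def J(a,r=72,z=100): a=np.radians(a); return [A[0]+r*np.cos(a),A[1]+r*np.sin(a),z]
s0=pickle.load(open("scene0.pkl","rb"))
for n,p in (("w",w),("s",s),("t",t)): print(n,proj(p,[J(1.3),J(1.3,72,112),J(1.3,129,66),J(1.3,163,66)]).round(1).tolist())
a=cv2.resize(w["img"][0:300,150:560],(400,293)); u,v=proj(s,[J(1.3,90,80)])[0].astype(int)
b=cv2.resize(s["img"][v-30:v+30,u-40:u+40],(400,300),interpolation=cv2.INTER_CUBIC); print("scene crop origin",u-40,v-30)
cv2.imwrite("pics/fin.png",np.hstack([np.vstack([a,np.zeros((7,400,3),np.uint8)]),b])[:,:,::-1])
```

```text
t 18.8 pos [569.4  62.4 152. ] yawx 154.37 F [-3.9 -1.8 -0.1] open 36.4 ff 39.3 j [-0.01  0.49  1.76  0.    0.89 -1.13]
w [[370.6, 354.3], [373.1, 364.7], [396.2, 389.0], [413.5, 422.0]]
s [[334.4, 301.6], [334.5, 299.4], [328.7, 328.2], [325.3, 340.9]]
t [[289.8, 177.4], [289.6, 176.2], [290.5, 155.1], [290.6, 140.0]]
scene crop origin 292 281
```

View pics/fin.png

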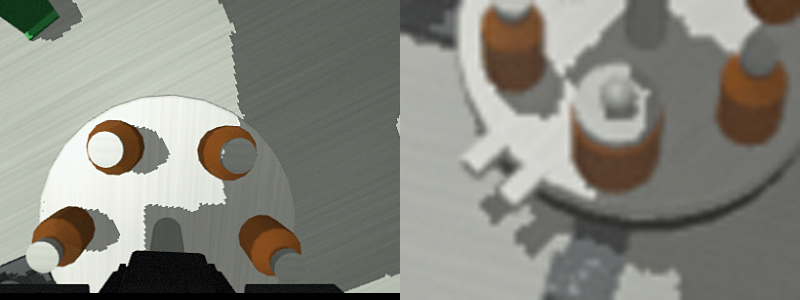

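The left half of the composite, the wrist view, shows only the near bottles. The right half, the scene camera, shows the jar ball at crop (618,95), with the pointer strip just below it at about (585,265). So the jar is nearly in place. I'll quantify the remaining error with projections.

Run:
```python
from fit import *
s=pickle.load(open("s7.pkl","rb")); s0=pickle.load(open("scene0.pkl","rb")); t=pickle.load(open("t7.pkl","rb"))
A=np.array([569.6,62.2])
P=lambda a,r,v,z:[A[0]+np.cos(a)*r-np.sin(a)*v,A[1]+np.sin(a)*r+np.cos(a)*v,z]
hs=cv2.cvtColor(s["img"],cv2.COLOR_RGB2HSV).astype(int)
def brown(p): h=cv2.cvtColor(p["img"],cv2.COLOR_RGB2HSV).astype(int); return (h[...,0]<16)&(h[...,1]>110)
b=brown(s); print("brown spans")
for v in range(304,318,2): c=np.where(b[v,318:352])[0]+318; print(v,(c.min(),c.max()) if len(c) else None)
for a in (-2,1.3,4):
    a=np.radians(a); q=proj(s,[P(a,72,0,z) for z in (50,70,90)]); h=np.array([cv2.convexHull(proj(s,cyl(*P(a,72,0,0)[:2],23,45,90)).astype(np.float32))[:,0]])[0]
    print(np.degrees(a).round(1),"jar hull cols",h[:,0].min().round(1),h[:,0].max().round(1),"ball107",proj(s,[P(a,72,0,107)]).round(1).tolist())
g=cv2.cvtColor(s["img"],cv2.COLOR_RGB2GRAY); print(s["img"][326:352:2,314:346].mean(2).astype(int))
g0=s0["img"]; print("s0"); print(g0[326:352:2,314:346].mean(2).astype(int))
for a in (0,1.3,3):
    a=np.radians(a); print(np.degrees(a).round(1),"tip,top L,R,bot L,R",proj(s,[P(a,129,0,66),P(a,163,15,66),P(a,163,-15,66),P(a,163,15,0),P(a,163,-15,0)]).round(1).tolist())
print("parked ball",proj(s0,[P(np.radians(-62.85),72,0,107)]).round(1).tolist()); 
print(cv2.cvtColor(s0["img"],cv2.COLOR_RGB2GRAY)[272:292,302:326])
print(g[288:312,322:350])
```

```text
brown spans
304 None
306 (np.int64(327), np.int64(327))
308 (np.int64(327), np.int64(342))
310 (np.int64(327), np.int64(342))
312 (np.int64(327), np.int64(342))
314 (np.int64(328), np.int64(341))
316 (np.int64(329), np.int64(340))
-2.0 jar hull cols 323.3 342.0 ball107 [[332.8, 299.9]]
1.3 jar hull cols 324.9 343.6 ball107 [[334.5, 300.3]]
4.0 jar hull cols 326.2 345.0 ball107 [[335.9, 300.6]]
[[173 165 121 114 106 106 106 104 104 105 102 100  87  69  66  69  67  68
   64  63  60  57  51  51  51  53  51  51  53  52  52  52]
 [165 110 103 104 105 105 104 106 130 172 175 168 111  74  73  83  72  65
   66  66  65  67  67  78 102 104 106 103 104 103 104 105]
 [170 167 161 110 102 106 127 167 172 170 166 128 107 106 107 107 107 105
  105  98  75  64  67  82 103 105 102 104 104 103 104 103]
 [172 173 175 165 134 168 171 167 137 109 109 107 106 107 106 107 111 109
  105 106 105 104 106 104 104 105 105 106 105 105 105 105]
 [171 171 170 171 169 171 172 164 113 106 107 106 104 107 113 113 117 116
  114 108 104 101 115 165 160 121 106 114 104 103 104 108]
 [172 173 174 173 173 173 167 128 107 
[... 7233 characters left out ...]
213 212 209 202 124  97 126 176 190 192 192 192 190 187 187 188 189 192
  179 112  92  82  90 114 115 114 115 114]
 [211 209 208 202 124  90  96 126 164 190 193 192 191 190 189 188 188 182
  129  95  83  76  92 113 114 114 113 113]
 [209 207 208 203 124  77  84  96 115 147 176 190 191 190 190 187 182 148
   99  86  75  73 101 114 115 115 113 110]
 [209 208 209 204 124  73  75  86  91 103 116 128 138 140 136 123 118 103
   84  76  66  72 101 114 115 113 110 112]
 [208 208 210 205 123  68  65  74  82  88  89  93 100  99  96  88  86  82
   75  66  65  74 104 116 112 111 111 112]
 [209 210 211 205 124  68  65  67  70  75  80  82  84  83  82  78  76  71
   68  66  63  74 102 113 110 111 113 112]]
```

Run:
```python
from fit import *
t=pickle.load(open("t7.pkl","rb")); g=cv2.cvtColor(t["img"],cv2.COLOR_RGB2GRAY); np.set_printoptions(linewidth=200)
print(g[164:194,274:306])
A=np.array([569.6,62.2])
for a in (0,2,4):
    a=np.radians(a); print(proj(t,[[A[0]+r*np.cos(a),A[1]+r*np.sin(a),z] for r,z in ((72,107),(72,98),(163,66),(129,66),(115,3))]).round(1).tolist())
```

```text
[[ 78  75  76  74  76  73  74  77  70  73  78  74  76  78  79  71  72  78  76  79  75  76  79  79  77  77  75  81  76  76  77  78]
 [ 81  74  79  80  80  76  76  73  79  82  81  79  74  76  76  77  77  81  78  76  81  81  71  76  73  78  74  79  74  76  72  74]
 [ 80  81  74  81  82  76  86  74  81  81  76  83  80  79  80  82  83  74  79  83  81  83  75  83  81  76  77  76  83  79  81  78]
 [ 76  80  83  80  75  83  78  83  79  77  78  78  75  78  82  76  78  80  75  81  74  78  80  78  79  82  81  74  78  78  73  79]
 [ 83  84  76  81  79  79  79  80  81  86  80  82  82  76  77  78  81  79  79  81  79  78  82  76  81  80  80  82  75  82  79  82]
 [ 83  84  80  81  86  81  86  79  81  78  83  82  75  86  85  84  81  77  87  86  79  77  80  81  78  87  79  79  86  80  88  82]
 [ 86  85  81  85  81  82  83  81  85  83  80  82  78  84  80  83  84  82  84  79  78  85  82  82  81  85  86  82  82  74  83  84]
 [ 81  85  84  87  84  88  86  83  85  82  79  87  84  81  82  77  82  78  87  87  82  82  81  85  78  84  81  83  83  84  84  83]
 [ 86  85  88  85  85  85  86  88  87  92  83  87  9
[... 2373 characters left out ...]
83  78  78  79  83  79  81  84  81  84  76  67  40  50  41  41]
 [ 81  76  73  77  77  83  80  79  82  82  80  81  82  77  79  79  80  78  79  76  78  82  79  76  76  79  68  36  39  46  44  47]
 [ 75  74  80  78  84  74  77  77  78  77  79  75  84  82  81  76  73  77  77  81  76  77  75  81  80  83  74  35  38  44  45  39]
 [ 81  81  77  75  75  79  79  75  79  70  80  72  73  74  73  78  79  79  79  72  81  75  80  74  68  78  70  38  45  40  48  46]]
[[290.5, 176.7], [290.6, 177.6], [292.3, 140.0], [291.8, 155.1], [292.6, 167.8]]
[[289.3, 176.7], [289.4, 177.6], [289.7, 140.0], [289.8, 155.1], [290.8, 167.8]]
[[288.1, 176.7], [288.2, 177.6], [287.1, 140.0], [287.7, 155.1], [289.1, 167.9]]
```

The scene camera puts the jar at about 2.6° and the pointer at about 2.8°, so they agree to within a degree. The grip is firm and the mallet is down, so I'm handing in.

```bash
python3 -c "
from h import *
st(); print(manip.finish_job())"
```

```text
t 18.95 pos [569.5  62.4 152. ] yawx 154.39 F [-4.  -1.3  0.7] open 36.3 ff 39.3 j [-0.01  0.49  1.76  0.    0.89 -1.13]
the job is handed in; nothing more can be done
None
```

The job is handed in at about 19 s: the mallet drove the peg down to its stop and is back on the bench clear of the carousel, and the gripper is holding the knob with the jar facing the pointer to within about 1° (measured in the scene camera only).

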